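# Set a rinsed face shield out to dry

## Robot

A 7-joint arm with a two-finger parallel gripper is mounted at the origin on a cart in front of the work surface, level with it; the furniture and walls round the work are solid. World frame = base frame: x ahead of the robot, y to its left, z up, the work surface at z = 0. Lengths are in mm, angles in rad, forces in N, time in s.
With the tool pointing down it reaches from about 400 to 900 mm from the base axis. Payload 5.5 kg.
Tool frame: the origin (TCP) lies midway between the tips of the shut fingers; the grasp point (between the pads) lies 19 mm behind it (manip.grasp_offset is the distance from the TCP to the grasp point, in mm); z points along the fingers, y is the direction in which the jaws open and shut (so a half turn about z gives the same grasp; the last joint's range is limited). The gripper opens to 85 mm and grips with 20 to 120 N. Pads are 22 mm wide; open, the fingers measure 114 mm over their backs; the gripper's body (76 mm by 85 mm) begins 54 mm behind the grasp point. The pads swing forward as they close: fully open they stand 13 mm farther back than shut.
Start: joints at [1.384, 0.501, -0.427, 1.55, 0.221, 1.138, -0.21], TCP at [282.642, -585.332, 231.31] pointing down, gripper open.
Joint ranges: [-2.88, 2.88], [-0.31, 2.03], [-1.54, 1.56], [0.2, 2.42], [-1.41, 4.55], [0.19, 2.02], [-2.57, 2.57]. Speed limits (rad/s): [2.57, 2.57, 3.14, 3.14, 3.14, 3.14, 3.14].

## Interface

Orientations are given as [roll, pitch, yaw] about the fixed x, y, z axes, in that order (R = Rz(yaw) Ry(pitch) Rx(roll)).
In Python, from plant import manip, cams, order gives the robot as it stands.
- The arm moves only by the tool send_rows, never from a script. Its argument "targets" is a list of rows, each a list of 3 entries, a list of its own where there are three numbers: the shift along the tool's x, y, z in mm, then the turn, a rotation vector about the tool's x, y, z in degrees, then the opening, from -1 (shut) to 1 (fully open). In form: [[[x, y, z], [ax, ay, az], gripper], ...]. A call has 1 to 8 rows; each row is the pose to reach, as a shift and turn from the pose commanded when the call began, along the tool's axes at that moment; what a row does not reach only later rows make up. A row lasts 1/12 s, in which the tool goes at most 41.7 mm and 7.16 degrees, less where a joint would pass 70% of its speed; a pose out of reach is approached as far as the arm can. A call with a gripper value outside its range is refused whole. The fingers move at their own pace and stop on an object; "grip_force" is the grip in N (left out, the last holds). Time passes only in rows, so rows that repeat a pose let the fingers close. It gives the time, the measured TCP pose, the force and the opening at its end, in the units of the state.
- manip.sense(): the state, without advancing time (a new reading comes with each control period).
- cams.read_camera(name): name is "side" or "top" or "wrist"; returns a dict with "image" (480x640x3 uint8, red, green, blue), "fx", "fy", "cx", "cy" (pixels), "k1" (the pictures are not rectified: a ray, as slopes to the right and down, at radius r is drawn at 1 + k1 r^2 times it, then the intrinsics apply), "pose" (4x4, takes a point from camera to world coordinates). Camera axes: x right, y up, looking along -z (the intrinsics and any distortion apply to the point x, -y, -z); pixel columns grow to the right and rows downward; lengths in mm; the calibration is good to about 2 mm. A picture is of the moment at which its call begins. There is no depth.
- order.job_done(): hands the job in, once; it reports no verdict.
The state is a dict: "time_s": time; "joints": joint angles; "dq": joint speeds; "joint_efforts": joint torques, N m; "eef_pos": TCP position; "eef_rot": TCP orientation; "force": force on the tool from outside, world axes, zero at the start; "moment": the same for the moment, N m; "gripper_width": finger opening in mm.
Only numpy, scipy, OpenCV 4.12 (cv2) and the standard library are available. Lean on these libraries where they do the work, as an engineer would, in place of code of your own. Each camera call takes 0.05 s, during which the arm holds its last target. There are 200 camera calls.

## Task

The face shield in the grey soak tub has been taken apart and disinfected. Hang its blue headband frame astride the drying rail, brow arch on the bar and one arm hanging down on each side, clear of the frame already drying there; and stand its clear visor fully down on its edge in a free slot of the pale green rack, clip rail up. Leave the other frame and visor, the timer and the wash bottle where they are.

Things in the scene. Friction and masses are not known exactly. Their poses are not given: they have to be found in the camera images.
- frame: blue plastic headband frame of the face shield to be hung, 147 x 22 x 146 mm, starts in the grey tub standing on its two arm tips, brow arch up, held between guide ribs. Origin: midway between the arm tips, at their lower ends. z: up through the brow arch; y: along the 22 mm width of the band; x: across from arm to arm (the arms' inner faces stand 120 mm apart at the tips)
- frame_crown (a point): underside of the frame's inner (padded) brow arch at its middle, 110 mm above the frame's origin: the point that sits on the bar. The inside of the arch has a radius of 62 mm
- frame_grip (a point): middle of the frame's outer arch (the visor mount), 143.5 mm above the frame's origin: a strip 5 mm thick in z and 22 mm wide in y, to be gripped across its 22 mm width; below it is a 24 mm gap to the inner arch
- visor: flat clear visor of the same shield, 146 (x) x 4 (y) x 126 (z) mm, starts standing on its lower edge in the narrow groove of the tub, 76 mm from the frame. Origin: middle of the lower edge. z up, y through the thickness. Its two faces are alike
- visor_grip (a point): middle of the blue clip rail along the visor's top edge (146 mm long, 10 mm thick in y, 16 mm high), 118 mm above the visor's origin
- tub: grey open soak tub, fixed, 182 x 178 x 86 mm with its rim, floor 6 mm thick. Origin: centre of the underside. Ribs on its two end walls (x ends), up to 74 mm high, form a 25 mm groove at y = -36 mm for the frame and a 7 mm groove at y = +40 mm for the visor: lift both straight up
- rail: drying rail, fixed: a pale green drip tray 165 x 205 x 14 mm with a steel bar on two posts. Origin: centre of the underside; the bar runs along its y axis
- bar_mid (a point): top of the steel bar at its middle, 150 mm above the desk; axes as the rail's: y along the bar. The bar is 12 mm thick; the posts stand at y = +-92 mm and are no higher than the bar
- rack: pale green slotted rack, fixed, 165 x 150 mm, slot floor 12 mm high, two rows of round-topped teeth (66 mm high) at x = +-50 mm. Origin: centre of the underside. Four slots, 7 mm wide, run along its x axis at y = -45, -15, +15 and +45 mm
- slot_0 (a point): centre of the floor of the slot at y = -45 mm of the rack; axes as the rack's
- slot_1 (a point): centre of the floor of the slot at y = -15 mm
- slot_2 (a point): centre of the floor of the slot at y = +15 mm
- slot_3 (a point): centre of the floor of the slot at y = +45 mm
- frame_2: a second, equal blue frame, already hanging on the rail, 50 to 66 mm from the middle of the bar; leave it
- visor_2: a second, equal visor, already standing in the rack's slot_3; leave it
- frame_2_crown (a point): underside of the second frame's brow arch at its middle, where it sits on the bar
- timer: white bench timer, 70 x 72 x 18 mm, near the front edge of the desk
- wash_bottle: white half-litre wash bottle with a brown cap, 84 mm thick, 180 mm high, at the back of the desk
Not all that is in view belongs to the job. Leave any brown look-alike of the visor alone.

How it is judged (in metres and radians):
At the end, for the whole second after the job is handed in: Frame at rest astride the bar: mid arch on it (6 mm) within 20 mm sideways, between the posts, upright within 0.25 rad, square within 0.3 rad, clear of the other frame. Visor at rest in a rack slot: lower edge on the slot floor (4 mm), rail up, upright within 0.12 rad, centred within 20 mm (x of frame_crown in the frame of bar_mid between -0.02 and 0.02 m and y of frame_crown in the frame of bar_mid between -0.08 and 0.08 m and z of frame_crown in the frame of bar_mid between -0.006 and 0.006 m and angle between frame's own z axis and vertical below 0.25 rad and angle between the y axis of frame and the y axis of rail, either way round below 0.3 rad and contact force between frame and frame_2 below 0.02 N and linear speed of each of frame, visor below 0.03 m/s and angular speed of frame below 0.3 rad/s and x of visor in the frame of rack between -0.02 and 0.02 m and y of visor in the frame of rack between -0.055 and 0.055 m and z of visor in the frame of rack between 0.008 and 0.016 m and angle between visor's own z axis and vertical below 0.12 rad); the robot touches nothing.
It fails at once if the frame already drying was pushed along the bar or knocked off (distance of frame_2_crown from where it was at the start of the episode above 0.02 m).
It fails at once if the visor already in the rack was shifted or lifted (distance of visor_2 from where it was at the start of the episode above 0.015 m).
It fails at once if the timer was pushed (distance of timer from where it was at the start of the episode above 0.03 m).
It fails at once if the wash bottle was pushed or tipped (distance of wash_bottle from where it was at the start of the episode above 0.03 m or angle between wash_bottle's own z axis and vertical above 0.4 rad).
It also fails if it takes over 72 s, if anything falls off the work surface, if the arm or the gripper's body presses on something with over 40 N, if the wrist force passes 120 N, or if a joint passes its speed limit or range.

## Working session

There is one attempt and no reset: what is moved stays moved. The work goes in short steps, Python scripts to look and compute and a tool call to move; the robot and the scene stay as the last step left them, time stands still between calls to the robot, and variables do not carry over. Pictures are saved under pics/ and viewed, about 8 in all and at most 12, crops included, and the job is handed in when it is done.

Besides the shell and the picture viewer there is one more tool, called after ">>>" as a command line: name --argument value ..., lists and objects as JSON in quotes. send_rows: Moves the arm, as the interface text tells. Its arguments: {"type":"object","properties":{"targets":{"type":"array","items":{"type":"array"}},"grip_force":{"type":"number"}},"required":["targets"]}

```bash
ls; mkdir -p pics
python3 - <<'E'
from plant import manip,cams,order
import cv2,numpy as np
s=manip.sense();print(s)
for n in ["side","top"]:
    d=cams.read_camera(n);cv2.imwrite(f"pics/{n}0.png",d["image"][:,:,::-1]);print(n,d["fx"],d["fy"],d["cx"],d["cy"],d["k1"],np.round(d["pose"],3).tolist())
E
```

```text
pics
{'time_s': 0.0, 'joints': array([ 1.38420185,  0.50183006, -0.42681173,  1.55144567,  0.22084162,
        1.13829947, -0.21029211]), 'dq': array([ 9.05748155e-04,  1.33214833e-03, -3.52109789e-05, -8.50358593e-04,
        3.80685973e-05,  2.48297838e-04,  3.84792567e-04]), 'joint_efforts': array([ 3.84894674e-04, -5.69505465e+01, -5.81605643e+00, -2.80938399e+01,
        1.05023850e-02,  1.16647707e-02,  5.39895851e-06]), 'eef_pos': array([ 282.26799789, -584.75012642,  230.27412582]), 'eef_rot': array([-3.13967787e+00, -3.47159883e-05,  4.49891820e-01]), 'force': array([0.63290625, 0.54854724, 0.84227574]), 'moment': array([0.00851875, 0.01176815, 0.02368749]), 'gripper_width': 85.55128752706605}
side 455.1053634913934 455.1053634913934 328.574156261278 234.01635777706917 -0.040921979700165256 [[-0.917, 0.21, -0.34, 170.669], [-0.399, -0.519, 0.756, 944.597], [-0.018, 0.828, 0.56, 738.921], [0.0, 0.0, 0.0, 1.0]]
top 540.8928166254246 540.8928166254246 312.3229933553696 237.74639259738967 0.033694005230154436 [[-0.019, 0.984, -0.179, 339.14], [-1.0, -0.021, -0.007, 111.827], [-0.011, 0.179, 0.984, 1345.787], [0.0, 0.0, 0.0, 1.0]]
```

View pics/side0.png

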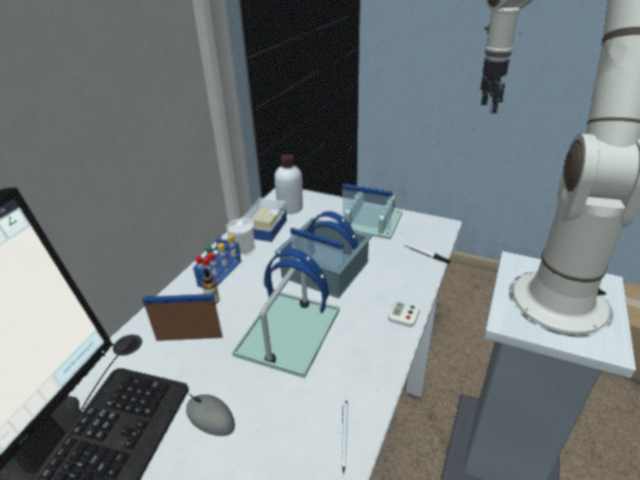

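View pics/top0.png

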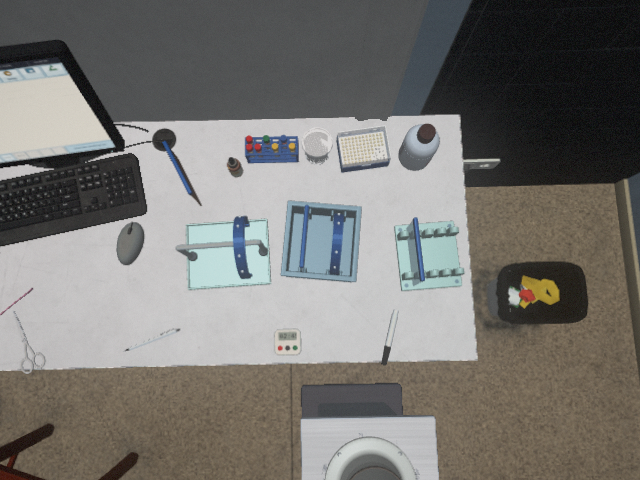

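The candidates for the frame are the blue arches in the tub at top (338,242), which is the target, and on the rail at (240,247), which is frame_2. The candidates for the visor are the clip rail in the tub at (306,238), which is the target, the one in the rack at (416,250), which is visor_2, and the brown look-alike at top (180,175) / side (183,317). I'll measure the targets with masks and check them in one crop.

```bash
cat > h.py <<'E'
from plant import manip,cams,order
import cv2,numpy as np
from scipy.spatial.transform import Rotation as R
def proj(d,P):
    P=np.atleast_2d(np.asarray(P,float));T=np.linalg.inv(d["pose"]);c=P@T[:3,:3].T+T[:3,3]
    u=c[:,0]/-c[:,2];v=-c[:,1]/-c[:,2];s=1+d["k1"]*(u*u+v*v)
    return np.c_[d["fx"]*u*s+d["cx"],d["fy"]*v*s+d["cy"]]
def ray(d,px):
    px=np.atleast_2d(np.asarray(px,float));a=(px-[d["cx"],d["cy"]])/[d["fx"],d["fy"]];b=a.copy()
    for _ in range(20): b=a/(1+d["k1"]*(b**2).sum(1,keepdims=True))
    return np.c_[b[:,0],-b[:,1],-np.ones(len(b))]@d["pose"][:3,:3].T,d["pose"][:3,3]
def toz(d,px,z):
    r,o=ray(d,px);return o+r*((z-o[2])/r[:,2])[:,None]
def blobs(img,lo,hi,box,amin=40):
    hsv=cv2.cvtColor(img,cv2.COLOR_RGB2HSV);m=cv2.inRange(hsv,lo,hi);k=np.zeros_like(m);x0,y0,x1,y1=box;k[y0:y1,x0:x1]=m[y0:y1,x0:x1]
    return [c for c in cv2.findContours(k,cv2.RETR_EXTERNAL,cv2.CHAIN_APPROX_NONE)[0] if cv2.contourArea(c)>amin]
def rect(d,c,z):
    P=toz(d,c.reshape(-1,2),z)[:,:2].astype(np.float32);(cx,cy),(w,h),a=cv2.minAreaRect(P)
    if w<h: a+=90;w,h=h,w
    return np.round([cx,cy,w,h,(a+90)%180-90],1)   # long-axis angle from world x
E
python3 - <<'E'
from h import *
d=cams.read_camera("top");im=d["image"]
B=((105,130,40),(125,255,200))
for nm,box,z in [("frame",(322,205,352,280),149),("visor",(295,200,318,280),132),("frame2",(225,205,262,285),186),("visor2",(405,210,432,285),138)]:
    for c in blobs(im,*B,box): print(nm,cv2.boundingRect(c),cv2.contourArea(c),rect(d,c,z))
hsv=cv2.cvtColor(im,cv2.COLOR_RGB2HSV);print("tray hsv",hsv[275,200],hsv[240,435],"tubrim",hsv[205,320],"bar",hsv[246,215],"desk",hsv[310,250])
for nm,box,z in [("railtray",(175,205,282,300),14),("rack",(385,210,475,300),12),]:
    for c in blobs(im,(70,18,100),(98,255,255),box,500): print(nm,cv2.boundingRect(c),cv2.contourArea(c),rect(d,c,z))
for c in blobs(im,(90,40,60),(112,255,220),(275,190,370,290),500): print("tub",cv2.boundingRect(c),rect(d,c,86))
for p in [(190,246),(210,245),(225,244),(255,243)]: print("bar",toz(d,p,150).round(1))
cv2.imwrite("pics/crop.png",cv2.resize(im[190:300,170:480],None,fx=2.55,fy=2.55,interpolation=cv2.INTER_CUBIC)[:,:,::-1])
E
```

```text
frame (332, 221, 10, 30) 178.5 [560.8  64.6  67.5  19.2  -6.2]
visor (300, 206, 8, 60) 102.0 [566.2 140.3 137.8   6.6  -6. ]
frame2 (233, 227, 11, 26) 102.5 [549.8 282.6  54.3  20.5   3. ]
tray hsv [ 89  34 220] [ 86  42 201] tubrim [ 99  56 173] bar [ 95  20 154] desk [120   1 201]
railtray (186, 221, 48, 24) 917.0 [600.1 378.8 119.5  53.5 -87.3]
railtray (185, 219, 86, 71) 3242.5 [545.5 334.6 208.  165.8 -86.8]
rack (394, 223, 70, 68) 2984.0 [ 533.1 -167.3  166.5  158.5    3.4]
tub (281, 201, 80, 81) [561.  100.5 181.5 176.4  -6. ]
bar [[543.7 395.  150. ]]
bar [[545.  350.3 150. ]]
bar [[546.6 316.6 150. ]]
bar [[547.4 249.3 150. ]]
```

View pics/crop.png

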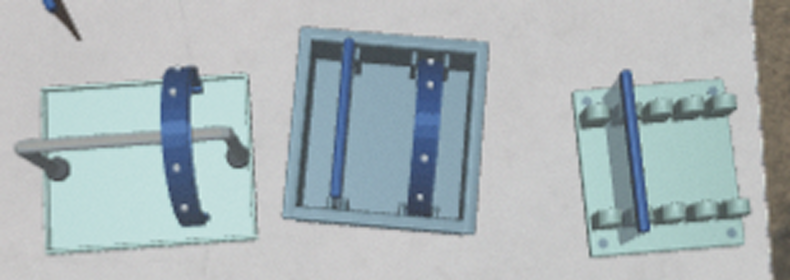

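The crop confirms it. The frame arch is in the tub's -y groove at full-image (338,242), and the visor clip rail is in the +y groove at (306,238). frame_2 and visor_2 are the outer ones. The tub is at about (561,100.5) with yaw -6°, and the rail at about (545.5,334.6) with yaw about +3°. I'll look at the rack with the wrist camera on the way.

```bash
cat >> h.py <<'E'
def to(x,y,z,yaw):
    s=manip.sense();r=R.from_euler("xyz",s["eef_rot"]);t=R.from_euler("xyz",[np.pi,0,np.radians(yaw)])
    print("shift",(r.inv().apply(np.array([x,y,z])-s["eef_pos"])).round(1),"turn",np.degrees((r.inv()*t).as_rotvec()).round(2))
E
python3 -c "
from h import *
to(500,-170,330,5)"
```

```text
shift [ 376.4 -279.2  -99.1] turn [-8.000e-02  1.000e-02  2.077e+01]
```

>>> send_rows --targets '[[[376, -279, -99], [0, 0, 21], 0.2], [[376, -279, -99], [0, 0, 21], 0.2], [[376, -279, -99], [0, 0, 21], 0.2], [[376, -279, -99], [0, 0, 21], 0.2], [[376, -279, -99], [0, 0, 21], 0.2], [[376, -279, -99], [0, 0, 21], 0.2], [[376, -279, -99], [0, 0, 21], 0.2], [[376, -279, -99], [0, 0, 21], 0.2]]'

```text
time_s: 0.82
eef_pos: [434.3, -294.5, 300.6]
eef_rot: [3.141, 0.0, 0.083]
force: [1.1, -0.6, -0.5]
gripper_width: 51.4
```

>>> send_rows --targets '[[[75, -119, -29], [0, 0, 0], 0.2], [[75, -119, -29], [0, 0, 0], 0.2], [[75, -119, -29], [0, 0, 0], 0.2], [[75, -119, -29], [0, 0, 0], 0.2], [[75, -119, -29], [0, 0, 0], 0.2], [[75, -119, -29], [0, 0, 0], 0.2]]'

```text
time_s: 1.32
eef_pos: [499.2, -170.4, 329.4]
eef_rot: [3.141, -0.0, 0.087]
force: [-0.4, -0.2, -0.9]
gripper_width: 51.2
```

Run:
```python
from h import *
s=manip.sense();print(s["eef_pos"],s["eef_rot"],s["joints"].round(2))
d=cams.read_camera("wrist");np.savez("w1.npz",**d);print(d["pose"].round(2).tolist(),d["fx"])
im=d["image"].copy()
print(proj(d,[[533,-165,12],[533,-165,66],[561,100,86]]).round(0))
cv2.imwrite("pics/w1.png",im[:,:,::-1])
```

```text
[ 499.21865117 -170.35055223  329.36986844] [ 3.14125274e+00 -1.60820698e-04  8.66828963e-02] [ 0.81  0.21 -0.62  1.73  0.13  1.24 -1.32]
[[0.09, 0.96, 0.27, 568.86], [-1.0, 0.08, 0.02, -165.21], [0.0, -0.27, 0.96, 472.81], [0.0, 0.0, 0.0, 1.0]] 366.9143854995787
[[320. 162.]
 [320. 166.]
 [ 71. 122.]]
```

View pics/w1.png

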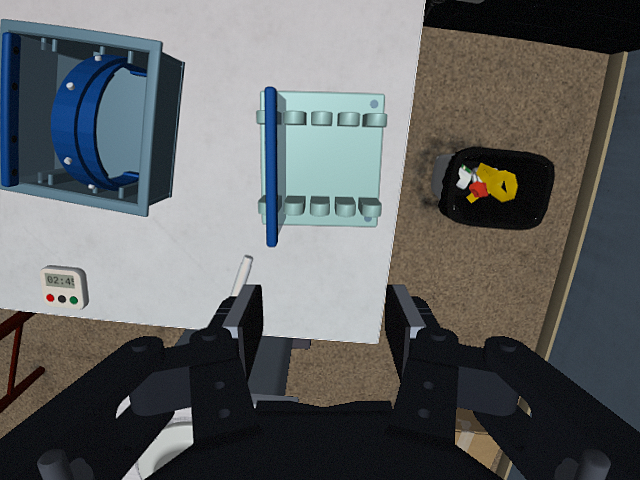

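Wrist view: the rack base corners are at about (262,91), (384,94), (378,227) and (260,225), with visor_2 along (270,90)-(272,245). The three free slots lie to its right. The tub is at the upper left. I'll fit the base edges.

Run:
```python
from h import *
d=dict(np.load("w1.npz"));im=d["image"];hsv=cv2.cvtColor(im,cv2.COLOR_RGB2HSV)
m=cv2.inRange(hsv,(72,18,60),(98,120,255))
print(hsv[160,330],hsv[160,400],hsv[160,240])
def edge(pts,z,axis):
    P=toz(d,pts,z)[:,:2];vx,vy,x0,y0=cv2.fitLine(P.astype(np.float32),cv2.DIST_HUBER,0,.01,.01).ravel();return np.degrees(np.arctan2(vy,vx)).round(2),(x0.round(1),y0.round(1)),np.abs((P-[x0,y0])@[-vy,vx]).max().round(2)
r=[(np.where(m[y,330:420])[0].max()+330.5,y) for y in range(132,192)]
l=[(np.where(m[y,240:300])[0].min()+239.5,y) for y in range(132,192)]
t=[(x,np.where(m[70:110,x])[0].min()+69.5) for x in range(290,370)]
b=[(x,np.where(m[212:245,x])[0].max()+212.5) for x in range(290,355)]
for z in (12,):
  for n,e in (("right",r),("left",l),("top",t),("bot",b)): print(z,n,e[0],e[-1],edge(e,z,0))
B=((105,130,40),(125,255,255))
for c in blobs(im,*B,(255,80,290,255)): print("visor2",rect(d,c,138),cv2.boundingRect(c))
# tooth extents in row bands
for y in (116,118,205,208):
    row=im[y,255:392].astype(int).sum(1);print(y,(row//3).tolist())
```

```text
[ 88  48 200] [120   1 203] [120   4 198]
12 right (np.float64(382.5), 132) (np.float64(378.5), 191) (np.float32(3.57), (np.float32(540.3), np.float32(-239.5)), np.float64(0.65))
12 left (np.float64(260.5), 132) (np.float64(260.5), 191) (np.float32(2.6), (np.float32(525.1), np.float32(-91.0)), np.float64(1.25))
12 top (290, np.float64(90.5)) (369, np.float64(92.5)) (np.float32(-86.58), (np.float32(617.2), np.float32(-173.7)), np.float64(0.71))
12 bot (290, np.float64(224.5)) (354, np.float64(226.5)) (np.float32(-86.99), (np.float32(452.8), np.float32(-178.1)), np.float64(1.01))
visor2 [ 531.6 -121.1  143.5   10.5    3.4] (265, 87, 13, 160)
116 [193, 134, 121, 135, 149, 158, 168, 179, 195, 158, 50, 78, 87, 87, 87, 82, 83, 79, 69, 56, 35, 22, 56, 60, 61, 54, 85, 119, 101, 109, 128, 138, 146, 158, 167, 181, 190, 196, 203, 191, 182, 170, 159, 151, 143, 131, 124, 116, 97, 60, 36, 123, 208, 202, 203, 214, 105, 110, 127, 138, 144, 156, 167, 180, 190, 199, 207, 195, 183, 172, 162, 153, 142, 135, 125, 111, 86, 131, 208, 198, 199, 203, 142, 45, 78, 120, 125, 135, 146, 152, 162, 175, 185, 197, 
[... 1493 characters left out ...]
99, 196, 198, 199, 202, 198, 195, 198]
208 [195, 198, 190, 127, 126, 142, 154, 164, 168, 182, 157, 67, 65, 72, 80, 79, 78, 83, 72, 65, 49, 17, 31, 66, 55, 78, 117, 114, 100, 108, 124, 141, 149, 159, 166, 173, 179, 184, 183, 174, 162, 161, 155, 146, 133, 126, 116, 95, 48, 44, 183, 185, 181, 183, 172, 76, 123, 134, 145, 153, 161, 168, 177, 183, 189, 181, 172, 164, 157, 153, 141, 128, 119, 101, 85, 193, 181, 179, 186, 139, 41, 87, 121, 130, 139, 148, 157, 164, 170, 180, 188, 188, 179, 171, 160, 154, 150, 136, 123, 112, 95, 194, 188, 78, 51, 61, 58, 84, 114, 128, 136, 144, 151, 157, 167, 173, 184, 190, 186, 175, 167, 159, 153, 144, 129, 112, 129, 207, 199, 195, 198, 197, 198, 199, 199, 198, 200]
```

Run:
```python
from h import *
d=dict(np.load("w1.npz"));im=d["image"]
gray=im.astype(float).mean(2)
T=[]
for y,segs in ((117,[(282,302),(312,331),(341,358),(368,386)]),(208,[(284,301),(312,328),(337,354),(363,379)])):
    for a,b in segs:
        g=gray[y-1:y+2,a:b].mean(0);k=np.argmax(g);xs=np.arange(a,b)
        # apex from crossing of the two flanks
        L=np.polyfit(xs[max(k-7,0):k],g[max(k-7,0):k],1);Rr=np.polyfit(xs[k+1:k+8],g[k+1:k+8],1)
        T.append(((Rr[1]-L[1])/(L[0]-Rr[0]),y))
P=toz(d,T,66);print(np.array(T).round(1).tolist());print(P.round(1).tolist())
c=np.array([535,-165]);y=np.radians(3.3)
M=np.array([[np.cos(y),np.sin(y)],[-np.sin(y),np.cos(y)]]);print(((P[:,:2]-c)@M.T).round(1).tolist())
to(557.2,64.7,250,-6)
```

```text
[[292.6, 117.0], [320.6, 117.0], [349.0, 117.0], [377.2, 117.0], [291.9, 208.0], [318.8, 208.0], [345.6, 208.0], [372.1, 208.0]]
[[582.1, -131.5, 66.0], [584.7, -161.2, 66.0], [587.3, -191.2, 66.0], [590.1, -221.2, 66.0], [483.5, -137.3, 66.0], [486.2, -167.5, 66.0], [488.8, -197.7, 66.0], [491.4, -227.6, 66.0]]
[[49.0, 30.8], [49.8, 0.9], [50.7, -29.2], [51.8, -59.3], [-49.8, 30.7], [-48.9, 0.3], [-48.0, -30.0], [-47.1, -60.0]]
shift [  78.5 -231.1   78.7] turn [ 0.03  0.05 10.79]
```

>>> send_rows --targets '[[[78, -231, 79], [0, 0, 10.8], 0.2], [[78, -231, 79], [0, 0, 10.8], 0.2], [[78, -231, 79], [0, 0, 10.8], 0.2], [[78, -231, 79], [0, 0, 10.8], 0.2], [[78, -231, 79], [0, 0, 10.8], 0.2], [[78, -231, 79], [0, 0, 10.8], 0.2], [[78, -231, 79], [0, 0, 10.8], 0.2], [[78, -231, 79], [0, 0, 10.8], 0.2]]'

```text
time_s: 2.03
eef_pos: [556.4, 67.6, 248.4]
eef_rot: [-3.14, 0.003, -0.101]
force: [0.1, -0.2, 0.9]
gripper_width: 51.2
```

Run:
```python
from h import *
s=manip.sense();print(s["eef_pos"],s["eef_rot"],s["joints"].round(2))
d=cams.read_camera("wrist");np.savez("w2.npz",**d);im=d["image"].copy()
# predicted outer-arch strip edges and visor rail top
y=np.radians(-6);A=np.array([[np.cos(y),-np.sin(y)],[np.sin(y),np.cos(y)]])
def tub(x,yy,z): return [*(np.array([561,100.5])+A@[x,yy]),z]
for P,c in (([tub(x,yy,152) for x,yy in ((-25,-47),(25,-47),(25,-25),(-25,-25))],(255,0,0)),([tub(x,yy,132) for x,yy in ((-73,35),(73,35),(73,45),(-73,45))],(255,255,0)),([tub(x,yy,86) for x,yy in ((-91,-89),(91,-89),(91,89),(-91,89))],(0,255,0))):
    cv2.polylines(im,[proj(d,P).round().astype(int)],True,c,1)
cv2.imwrite("pics/w2.png",im[:,:,::-1]);to(557.2,64.7,130.5,-6)
```

```text
[556.36940723  67.63328721 248.38511111] [-3.14022434  0.00339907 -0.10103223] [ 0.38  0.37 -0.69  1.75  0.26  1.12 -2.06]
shift [ 8.000e-01 -1.000e-01  1.185e+02] turn [0.03 0.15 0.04]
```

View pics/w2.png

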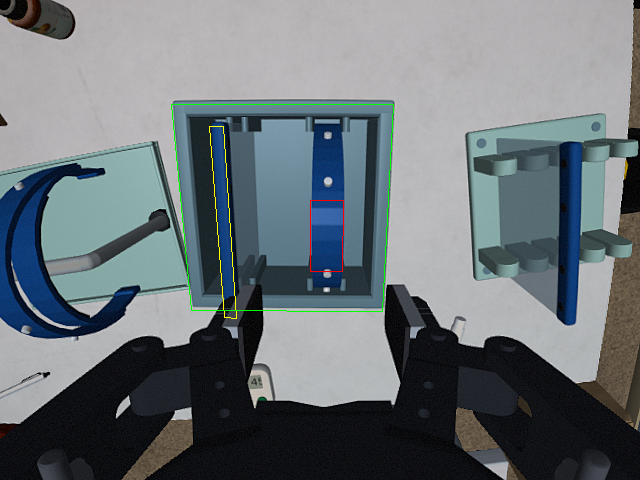

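The overlay matches: the tub rim and the frame strip are at columns 312-343, and the visor rail is at about (220,130)-(232,290). Joint 7 is at -2.06, which would end up near its limit over the rail, so I'll turn the tool a half turn here. The grasp is the same either way.

>>> send_rows --targets '[[[0, 0, 0], [0, 0, -7], 0.2], [[0, 0, 0], [0, 0, -14], 0.2], [[0, 0, 0], [0, 0, -21], 0.2], [[0, 0, 0], [0, 0, -28], 0.2], [[0, 0, 0], [0, 0, -35], 0.2], [[0, 0, 0], [0, 0, -42], 0.2], [[0, 0, 0], [0, 0, -49], 0.2], [[0, 0, 0], [0, 0, -56], 0.2]]'

```text
time_s: 2.75
eef_pos: [557.6, 60.5, 250.2]
eef_rot: [3.14, 0.002, 0.873]
force: [-0.2, -0.1, 0.4]
gripper_width: 51.3
```

>>> send_rows --targets '[[[0, 0, 0], [0, 0, -7], 0.2], [[0, 0, 0], [0, 0, -14], 0.2], [[0, 0, 0], [0, 0, -21], 0.2], [[0, 0, 0], [0, 0, -28], 0.2], [[0, 0, 0], [0, 0, -35], 0.2], [[0, 0, 0], [0, 0, -42], 0.2], [[0, 0, 0], [0, 0, -49], 0.2], [[0, 0, 0], [0, 0, -56], 0.2]]'

```text
time_s: 3.42
eef_pos: [557.6, 60.4, 250.0]
eef_rot: [-3.14, 0.003, 1.85]
force: [0.5, 0.0, -0.7]
gripper_width: 51.2
```

>>> send_rows --targets '[[[0, 0, 0], [0, 0, -7], 0.2], [[0, 0, 0], [0, 0, -14], 0.2], [[0, 0, 0], [0, 0, -21], 0.2], [[0, 0, 0], [0, 0, -28], 0.2], [[0, 0, 0], [0, 0, -35], 0.2], [[0, 0, 0], [0, 0, -42], 0.2], [[0, 0, 0], [0, 0, -49], 0.2], [[0, 0, 0], [0, 0, -56], 0.2]]'

```text
time_s: 4.08
eef_pos: [557.6, 60.4, 249.7]
eef_rot: [-3.138, 0.0, 2.827]
force: [0.2, 0.3, -0.2]
gripper_width: 50.9
```

>>> send_rows --targets '[[[0, 0, 0], [0, 0, -6], 0.2], [[0, 0, 0], [0, 0, -12], 0.2], [[0, 0, 0], [0, 0, -12], 0.2]]'

```text
time_s: 4.33
eef_pos: [557.5, 60.8, 249.3]
eef_rot: [-3.139, -0.001, 3.035]
force: [0.9, -0.7, -0.3]
gripper_width: 50.8
```

Run:
```python
from h import *
s=manip.sense();print(s["eef_pos"],s["eef_rot"],s["joints"].round(2));to(557.2,64.7,130.5,174)
```

```text
[557.51193657  60.81133277 249.29773783] [-3.13930394e+00 -1.41907276e-03  3.03470489e+00] [ 0.78  0.69 -1.37  1.74  0.7   1.31  0.72]
shift [  0.6   4.1 118.8] turn [-0.13 -0.08 -0.12]
```

>>> send_rows --targets '[[[0.5, 4, 20], [0, 0, 0], 0.2], [[0.5, 4, 45], [0, 0, 0], 0.2], [[0.5, 4, 70], [0, 0, 0], 0.2], [[0.5, 4, 70], [0, 0, 0], 0.2], [[0.5, 4, 70], [0, 0, 0], 0.2]]'

```text
time_s: 4.75
eef_pos: [556.6, 66.7, 179.4]
eef_rot: [-3.14, -0.003, 3.032]
force: [0.3, 1.3, 0.6]
gripper_width: 51.2
```

Run:
```python
from h import *
s=manip.sense();print(s["eef_pos"],s["eef_rot"],s["joints"].round(2));to(557.2,64.7,130.5,174)
d=cams.read_camera("wrist");im=d["image"].copy()
y=np.radians(-6);A=np.array([[np.cos(y),-np.sin(y)],[np.sin(y),np.cos(y)]])
def tub(x,yy,z): return [*(np.array([561,100.5])+A@[x,yy]),z]
for P,c in (([tub(x,yy,152) for x,yy in ((-25,-47),(25,-47),(25,-25),(-25,-25))],(255,0,0)),([tub(x,yy,132) for x,yy in ((-73,35),(73,35),(73,45),(-73,45))],(255,255,0)),([tub(x,yy,86) for x,yy in ((-91,-89),(91,-89),(91,89),(-91,89))],(0,255,0))):
    cv2.polylines(im,[proj(d,P).round().astype(int)],True,c,1)
cv2.imwrite("pics/w3.png",im[:,:,::-1])
```

```text
[556.63204697  66.7348399  179.4169026 ] [-3.13963017e+00 -2.50697016e-03  3.03191794e+00] [ 0.73  0.75 -1.29  1.81  0.78  1.21  0.66]
shift [-0.9 -1.9 48.9] turn [-0.11 -0.14 -0.28]
```

View pics/w3.png

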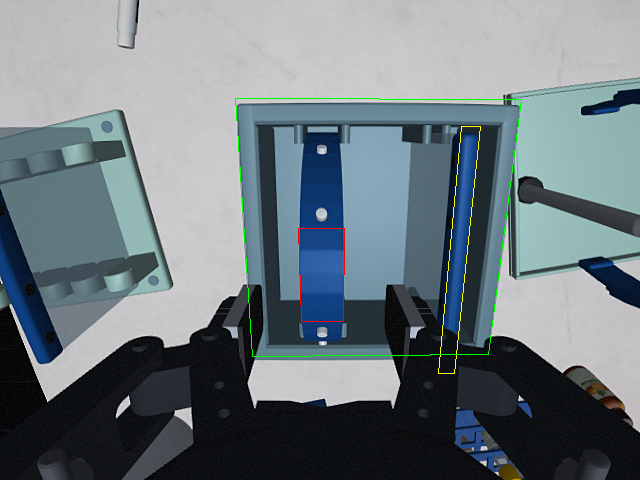

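The overlay still matches: the frame strip is at columns 300-344, centred between the fingers (262-386). The visor rail's top sits about 2 mm nearer the frame than predicted. I'll descend and grip.

>>> send_rows --targets '[[[-1, -1.5, 25], [0, 0, 0], 0.2], [[-1, -1.5, 49], [0, 0, 0], 0.2], [[-1, -1.5, 49], [0, 0, 0], 0.2], [[-1, -1.5, 49], [0, 0, 0], -1], [[-1, -1.5, 49], [0, 0, 0], -1], [[-1, -1.5, 49], [0, 0, 0], -1], [[-1, -1.5, 49], [0, 0, 0], -1], [[-1, -1.5, 49], [0, 0, 0], -1]]' --grip_force 50

```text
time_s: 5.47
eef_pos: [559.4, 68.1, 133.6]
eef_rot: [3.141, 0.003, 3.036]
force: [-0.2, -0.2, 7.4]
gripper_width: 20.2
```

>>> send_rows --targets '[[[0, 0, -15], [0, 0, 0], -1], [[0, 0, -40], [0, 0, 0], -1], [[0, 0, -70], [0, 0, 0], -1], [[0, 0, -100], [0, 0, 0], -1], [[0, 0, -130], [0, 0, 0], -1], [[0, 0, -170], [0, 0, 0], -1], [[0, 0, -210], [0, 0, 0], -1], [[0, 0, -210], [0, 0, 0], -1]]'

```text
time_s: 6.13
eef_pos: [560.6, 70.5, 350.4]
eef_rot: [3.137, 0.011, 3.037]
force: [1.6, 1.5, 0.2]
gripper_width: 20.5
```

Run:
```python
from h import *
s=manip.sense();print(s["eef_pos"],s["eef_rot"],s["joints"].round(2),s["gripper_width"],s["force"])
y=np.radians(3);c=np.array([545.7,334.6])+32*np.array([-np.sin(y),np.cos(y)]);print(c)
to(*c,s["eef_pos"][2],-177)
```

```text
[560.5702999   70.4590703  350.38962629] [3.13748602 0.01077942 3.03749945] [ 0.81  0.6  -1.45  1.61  0.61  1.46  0.78] 20.473480026637002 [1.62236001 1.47407588 0.2304474 ]
[544.0252494  366.55614511]
shift [ 47.2 292.8   0.7] turn [ 0.19  0.63 -8.96]
```

>>> send_rows --targets '[[[6, 36, 0], [0, 0, -1], -1], [[12, 73, 0], [0, 0, -2], -1], [[18, 110, 0], [0, 0, -3], -1], [[24, 147, 0], [0, 0, -5], -1], [[30, 184, 0], [0, 0, -6], -1], [[36, 220, 0], [0, 0, -7], -1], [[42, 257, 0], [0, 0, -8], -1], [[47, 293, 0], [0, 0.5, -9], -1]]'

```text
time_s: 6.8
eef_pos: [540.9, 366.0, 342.6]
eef_rot: [3.14, -0.008, -3.088]
force: [0.7, 1.0, 0.7]
gripper_width: 20.6
```

>>> send_rows --targets '[[[0, 0, 0], [0, 0, 0], -1], [[0, 0, 0], [0, 0, 0], -1], [[0, 0, 0], [0, 0, 0], -1]]'

```text
time_s: 7.05
eef_pos: [541.8, 364.0, 341.9]
eef_rot: [3.141, -0.008, -3.089]
force: [0.1, 0.3, -1.6]
gripper_width: 20.5
```

Run:
```python
from h import *
s=manip.sense();print(s["eef_pos"],s["eef_rot"],s["joints"].round(2),s["gripper_width"],s["force"])
to(544,366.5,s["eef_pos"][2],-177)
for n in("side","wrist"):
    d=cams.read_camera(n);np.savez(n+"4.npz",**d)
    if n=="side":a=d["image"][120:400,160:420]
    else:b=d["image"]
a=cv2.resize(a,(446,480),interpolation=cv2.INTER_CUBIC);b=cv2.resize(b,None,fx=.55,fy=.55);b=np.pad(b,((0,480-b.shape[0]),(0,0),(0,0)))
cv2.imwrite("pics/c4.png",np.hstack([a,b])[:,:,::-1])
```

```text
[541.77454696 364.02404379 341.8582042 ] [ 3.14100453 -0.00839143 -3.08865374] [ 0.12  0.72 -1.28  1.38  0.68  1.53  0.51] 20.51583014379525 [ 0.08355862  0.29911574 -1.60087831]
shift [-2.4  2.4 -0. ] turn [ 0.03 -0.48  0.03]
```

View pics/c4.png

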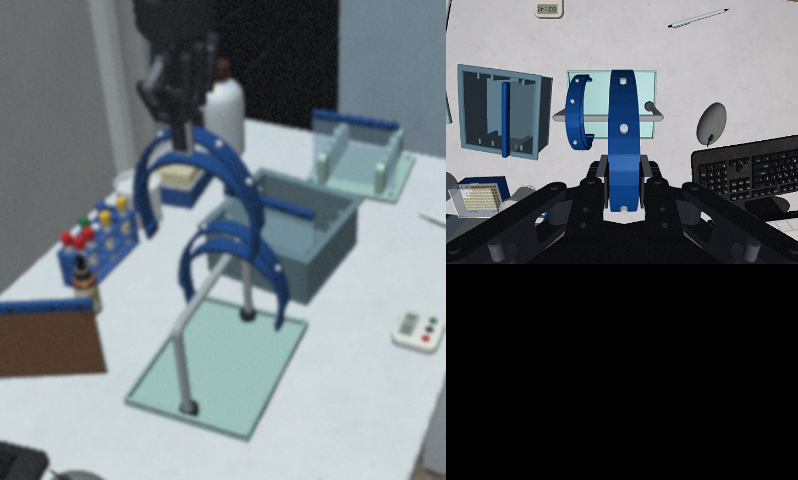

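The frame is held, above the bar and beside frame_2. I'll lower it to just above contact.

>>> send_rows --targets '[[[-2, 2, 25], [0, -0.5, 0], -1], [[-2, 2, 55], [0, -0.5, 0], -1], [[-2, 2, 85], [0, -0.5, 0], -1], [[-2, 2, 115], [0, -0.5, 0], -1], [[-2, 2, 140], [0, -0.5, 0], -1], [[-2, 2, 158], [0, -0.5, 0], -1], [[-2, 2, 167], [0, -0.5, 0], -1], [[-2, 2, 167], [0, -0.5, 0], -1]]'

```text
time_s: 7.82
eef_pos: [542.9, 363.0, 172.1]
eef_rot: [-3.14, -0.003, -3.093]
force: [-0.1, -0.6, -1.1]
gripper_width: 20.5
```

>>> send_rows --targets '[[[0, 0, 2], [0, 0, 0], -1], [[0, 0, 4], [0, 0, 0], -1], [[0, 0, 4], [0, 0, 0], -1], [[0, 0, 4], [0, 0, 0], -1]]'

```text
time_s: 8.15
eef_pos: [543.0, 366.3, 171.5]
eef_rot: [3.14, 0.002, -3.09]
force: [-0.3, -0.0, -1.4]
gripper_width: 20.9
```

Run:
```python
from h import *
s=manip.sense();print(s["eef_pos"],s["eef_rot"],s["joints"].round(2),s["gripper_width"],s["force"])
d=cams.read_camera("side");a=d["image"][180:340,220:360]
b=cams.read_camera("wrist")["image"]
cv2.imwrite("pics/c5.png",np.hstack([cv2.resize(a,(420,480),interpolation=cv2.INTER_CUBIC),b[:,200:560]])[:,:,::-1])
```

```text
[543.00535073 366.303791   171.46847477] [ 3.14015144e+00  1.53522751e-03 -3.08993299e+00] [ 0.09  0.85 -1.17  1.58  0.82  1.27  0.41] 20.87225267349106 [-0.28644506 -0.02056434 -1.38568054]
```

View pics/c5.png

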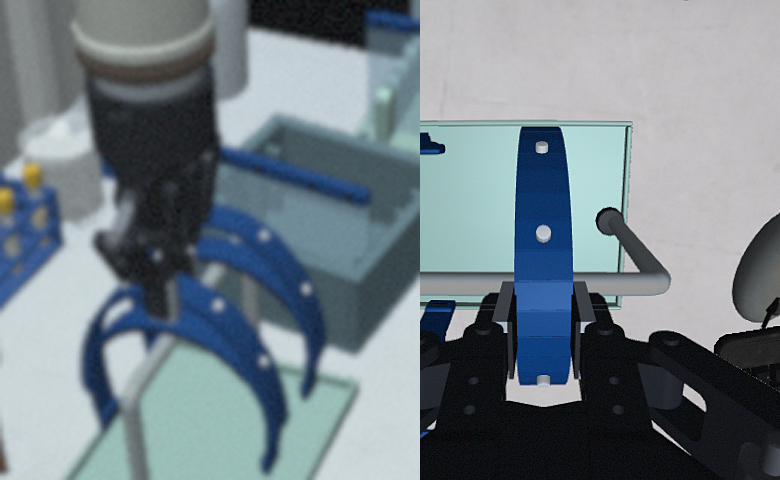

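The frame is astride the bar, well centred and clear of frame_2, with no contact force yet. I'll ease it down.

>>> send_rows --targets '[[[0, 0, 1], [0, 0, 0], -1], [[0, 0, 2], [0, 0, 0], -1], [[0, 0, 3], [0, 0, 0], -1], [[0, 0, 3], [0, 0, 0], -1]]'

```text
time_s: 8.58
eef_pos: [542.7, 366.1, 167.9]
eef_rot: [3.141, 0.001, -3.09]
force: [-0.8, -1.6, 3.1]
gripper_width: 20.4
```

>>> send_rows --targets '[[[0, 0, 1], [0, 0, 0], -1], [[0, 0, 2], [0, 0, 0], -1], [[0, 0, 2], [0, 0, 0], -1]]'

```text
time_s: 8.83
eef_pos: [542.8, 366.3, 167.6]
eef_rot: [3.141, 0.002, -3.09]
force: [-2.6, -4.0, 13.2]
gripper_width: 20.2
```

Contact is at 13 N. I'll back off about 1.5 mm, open part way, and rise.

>>> send_rows --targets '[[[0, 0, -1.5], [0, 0, 0], -1], [[0, 0, -1.5], [0, 0, 0], -0.3], [[0, 0, -1.5], [0, 0, 0], 0], [[0, 0, -1.5], [0, 0, 0], 0], [[0, 0, -1.5], [0, 0, 0], 0], [[0, 0, -1.5], [0, 0, 0], 0], [[0, 0, -1.5], [0, 0, 0], 0]]'

```text
time_s: 9.42
eef_pos: [542.5, 365.9, 166.5]
eef_rot: [3.141, -0.0, -3.09]
force: [0.1, 0.0, -0.5]
gripper_width: 43.1
```

>>> send_rows --targets '[[[0, 0, -10], [0, 0, 0], 0], [[0, 0, -25], [0, 0, 0], 0], [[0, 0, -50], [0, 0, 0], 0], [[0, 0, -80], [0, 0, 0], 0], [[0, 0, -110], [0, 0, 0], 0], [[0, 0, -110], [0, 0, 0], 0]]'

```text
time_s: 9.92
eef_pos: [543.7, 369.2, 285.4]
eef_rot: [3.134, 0.008, -3.089]
force: [-0.3, 1.3, 0.2]
gripper_width: 42.3
```

Run:
```python
from h import *
s=manip.sense();print(s["eef_pos"],s["eef_rot"],s["joints"].round(2),s["gripper_width"],s["force"])
d=cams.read_camera("side");a=d["image"][180:340,220:360]
b=cams.read_camera("wrist")["image"]
cv2.imwrite("pics/c6.png",np.hstack([cv2.resize(a,(420,480),interpolation=cv2.INTER_CUBIC),b[:,200:560]])[:,:,::-1])
# visor in tub, top toward frame ~2 mm
y=np.radians(-6);to(565.3,139,s["eef_pos"][2],174)
```

```text
[543.72379477 369.20505226 285.354478  ] [ 3.13389089  0.00797713 -3.0893448 ] [ 0.12  0.76 -1.26  1.46  0.72  1.43  0.47] 42.302304972442954 [-0.29507166  1.31548944  0.22668184]
shift [ -10.4 -228.9   -6. ] turn [0.19 0.21 8.98]
```

View pics/c6.png

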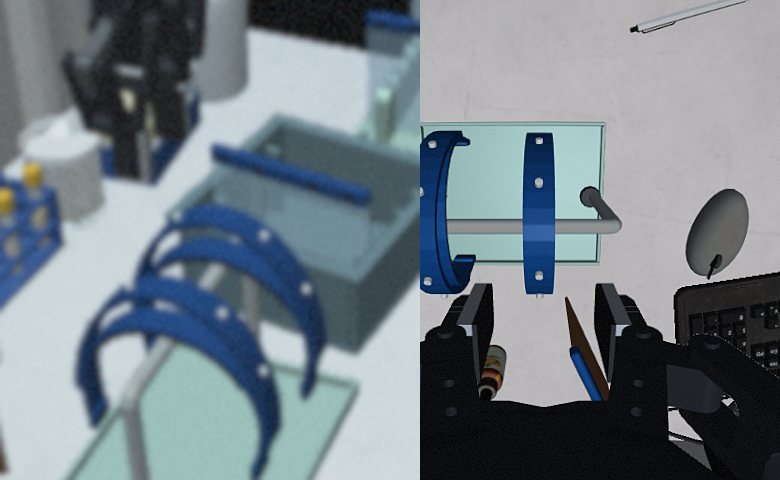

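The frame hangs upright on the bar, clear of frame_2. Next is the visor: move above it, then measure its rail with the wrist camera.

>>> send_rows --targets '[[[-2, -38, 0], [0, 0, 1], 0], [[-4, -76, 0], [0, 0, 3], 0], [[-6, -114, 0], [0, 0, 4], 0], [[-7, -152, 0], [0, 0, 6], 0], [[-9, -190, 0], [0, 0, 8], 0], [[-10, -229, 25], [0, 0, 9], 0], [[-10, -229, 60], [0, 0, 9], 0], [[-10, -229, 80], [0, 0, 9], 0]]'

```text
time_s: 10.68
eef_pos: [564.2, 131.6, 192.8]
eef_rot: [-3.138, -0.003, 3.029]
force: [-0.9, 0.3, 0.3]
gripper_width: 42.6
```

>>> send_rows --targets '[[[0, 0, 0], [0, 0, 0], 0], [[0, 0, 0], [0, 0, 0], 0]]'

```text
time_s: 10.85
eef_pos: [563.5, 137.5, 195.9]
eef_rot: [3.141, -0.003, 3.037]
force: [0.0, -0.1, 0.3]
gripper_width: 43.0
```

Run:
```python
from h import *
s=manip.sense();print(s["eef_pos"],s["eef_rot"],s["joints"].round(2),s["gripper_width"])
d=cams.read_camera("wrist");np.savez("w7.npz",**d);im=d["image"].copy()
for c in blobs(im,(105,130,40),(125,255,255),(255,60,400,420),300): print(rect(d,c,132),cv2.boundingRect(c))
print(proj(d,[[565.3,138,132],[561,100,6]]).round(0));to(565.3,139,106,174)
cv2.imwrite("pics/w7.png",im[:,:,::-1])
```

```text
[563.48915739 137.52894772 195.90687554] [ 3.14116149e+00 -2.69294670e-03  3.03668461e+00] [ 0.58  0.74 -1.26  1.75  0.75  1.23  0.58] 43.02644482668059
[567.9 140.  144.1   9.6  -6.1] (322, 134, 18, 229)
[[326. 255.]
 [284. 211.]]
shift [-1.   0.2 91.4] turn [ 0.09 -0.01  0.04]
```

>>> send_rows --targets '[[[-4, 2, 30], [0, 0, 0], 0], [[-4, 2, 60], [0, 0, 0], 0], [[-4, 2, 80], [0, 0, 0], 0], [[-4, 2, 90], [0, 0, 0], 0], [[-4, 2, 90], [0, 0, 0], 0], [[-4, 2, 90], [0, 0, 0], 0]]'

```text
time_s: 11.4
eef_pos: [569.3, 140.8, 108.2]
eef_rot: [3.14, 0.001, 3.038]
force: [-0.1, 0.4, -0.2]
gripper_width: 42.4
```

>>> send_rows --targets '[[[0, 0, 0], [0, 0, 0], -1], [[0, 0, 0], [0, 0, 0], -1], [[0, 0, 0], [0, 0, 0], -1], [[0, 0, 0], [0, 0, 0], -1], [[0, 0, 0], [0, 0, 0], -1], [[0, 0, 0], [0, 0, 0], -1]]'

```text
time_s: 11.9
eef_pos: [569.7, 140.0, 108.3]
eef_rot: [3.14, 0.003, 3.036]
force: [0.0, -0.8, 6.7]
gripper_width: 9.1
```

>>> send_rows --targets '[[[0, 0, -10], [0, 0, 0], -1], [[0, 0, -35], [0, 0, 0], -1], [[0, 0, -65], [0, 0, 0], -1], [[0, 0, -95], [0, 0, 0], -1], [[0, 0, -125], [0, 0, 0], -1], [[0, 0, -155], [0, 0, 0], -1], [[0, 0, -185], [0, 0, 0], -1], [[0, 0, -185], [0, 0, 0], -1]]'

```text
time_s: 12.57
eef_pos: [570.5, 141.3, 298.3]
eef_rot: [3.137, 0.008, 3.037]
force: [1.2, 1.1, -1.4]
gripper_width: 9.0
```

>>> send_rows --targets '[[[0, 0, 0], [0, 0, 0], -1], [[0, 0, 0], [0, 0, 0], -1]]'

```text
time_s: 12.73
eef_pos: [568.3, 138.7, 291.4]
eef_rot: [-3.141, -0.0, 3.036]
force: [0.4, -0.7, -1.4]
gripper_width: 8.9
```

Run:
```python
from h import *
s=manip.sense();print(s["eef_pos"],s["eef_rot"],s["joints"].round(2),s["gripper_width"],s["force"])
d=cams.read_camera("wrist");im=d["image"]
for c in blobs(im,(105,130,40),(125,255,255),(255,60,400,420),300): print(rect(d,c,s["eef_pos"][2]+24),cv2.boundingRect(c))
to(537.7,-209.4,s["eef_pos"][2],183.5)
```

```text
[568.25521305 138.72426152 291.35785621] [-3.14122844e+00 -2.65287005e-04  3.03617510e+00] [ 0.61  0.66 -1.34  1.63  0.65  1.38  0.65] 8.94882168172094 [ 0.41576612 -0.69498172 -1.41354272]
[549.  139.8 109.5   9.8  -6. ] (309, 115, 30, 292)
shift [  -6.5 -349.2   -0.5] turn [-0.03 -0.09 -9.54]
```

>>> send_rows --targets '[[[-1, -35, 0], [0, 0, -1], -1], [[-1.5, -70, 0], [0, 0, -2], -1], [[-2, -105, 0], [0, 0, -3], -1], [[-3, -140, 0], [0, 0, -4], -1], [[-3.5, -175, 0], [0, 0, -5], -1], [[-4, -210, 0], [0, 0, -6], -1], [[-4.5, -245, 0], [0, 0, -7], -1], [[-5, -280, 0], [0, 0, -8], -1]]'

```text
time_s: 13.45
eef_pos: [542.8, -141.6, 289.9]
eef_rot: [3.14, -0.002, -3.106]
force: [0.8, 0.1, -1.4]
gripper_width: 8.9
```

Run:
```python
from h import *
s=manip.sense();print(s["eef_pos"],s["eef_rot"],s["joints"].round(2),s["gripper_width"])
to(537.7,-209.4,292,183.5)
```

```text
[ 542.81538113 -141.63049906  289.88740579] [ 3.14028296e+00 -2.40760312e-03 -3.10622760e+00] [ 1.18  0.69 -1.45  1.69  0.7   1.4   1.23] 8.935212914600195
shift [  7.5 -67.5  -2.2] turn [ 0.08 -0.14 -1.47]
```

>>> send_rows --targets '[[[4, -33, 0], [0, 0, -1], -1], [[7, -66, 0], [0, 0, -1.5], -1], [[7, -66, 0], [0, 0, -1.5], -1], [[7, -66, 0], [0, 0, -1.5], -1], [[7, -66, 0], [0, 0, -1.5], -1]]'

```text
time_s: 13.87
eef_pos: [538.8, -205.3, 290.2]
eef_rot: [3.139, -0.001, -3.081]
force: [-0.2, 0.5, -0.2]
gripper_width: 8.8
```

Run:
```python
from h import *
s=manip.sense();print(s["eef_pos"],s["eef_rot"],s["joints"].round(2),s["gripper_width"])
to(537.7,-209.4,200,183.5)
```

```text
[ 538.75368887 -205.33819214  290.22376701] [ 3.13899803e+00 -1.48387964e-03 -3.08092650e+00] [ 1.26  0.73 -1.45  1.65  0.73  1.43  1.35] 8.750530791301584
shift [ 1.2 -4.2 90.2] turn [ 0.15 -0.08 -0.02]
```

>>> send_rows --targets '[[[1, -4, 25], [0, 0, 0], -1], [[1, -4, 50], [0, 0, 0], -1], [[1, -4, 75], [0, 0, 0], -1], [[1, -4, 95], [0, 0, 0], -1], [[1, -4, 105], [0, 0, 0], -1], [[1, -4, 105], [0, 0, 0], -1], [[1, -4, 105], [0, 0, 0], -1], [[1, -4, 105], [0, 0, 0], -1]]'

```text
time_s: 14.53
eef_pos: [539.7, -209.1, 187.8]
eef_rot: [3.141, 0.002, -3.08]
force: [0.0, 0.8, -0.6]
gripper_width: 9.0
```

Run:
```python
from h import *
for _ in range(2):
    s=manip.sense();print(s["eef_pos"].round(1),s["eef_rot"].round(3),s["joints"].round(2),s["force"].round(1))
    d=cams.read_camera("wrist")
im=d["image"].copy();np.savez("w8.npz",**d)
y=np.radians(3.5);A=np.array([[np.cos(y),-np.sin(y)],[np.sin(y),np.cos(y)]])
def rk(x,yy,z): return [*(np.array([535,-164.5])+A@[x,yy]),z]
for yy in (-60,-30,0,30): cv2.polylines(im,[proj(d,[rk(-58,yy,66),rk(-42,yy,66)]).round().astype(int).reshape(-1,1,2)],False,(255,0,0),1);cv2.polylines(im,[proj(d,[rk(42,yy,66),rk(58,yy,66)]).round().astype(int).reshape(-1,1,2)],False,(255,0,0),1)
for yy in (-48.5,-41.5): cv2.polylines(im,[proj(d,[rk(-82,yy,12),rk(82,yy,12)]).round().astype(int).reshape(-1,1,2)],False,(255,255,0),1)
z=s["eef_pos"][2]-102.3;cv2.polylines(im,[proj(d,[rk(-73,-45,z),rk(73,-45,z)]).round().astype(int).reshape(-1,1,2)],False,(255,0,255),1)
to(537.7,-209.4,120,183.5)
cv2.imwrite("pics/w8.png",cv2.resize(im[60:420,180:540],(720,720))[:600,:,::-1])
```

```text
[ 539.7 -209.1  187.8] [ 3.141e+00  2.000e-03 -3.080e+00] [ 1.22  0.82 -1.34  1.76  0.84  1.27  1.29] [ 0.   0.8 -0.6]
[ 539.8 -209.4  187.9] [ 3.142e+00  2.000e-03 -3.080e+00] [ 1.22  0.82 -1.34  1.76  0.84  1.27  1.29] [-0.3  0.3 -0.5]
shift [ 2.1  0.4 67.9] turn [-0.01  0.13 -0.01]
```

View pics/w8.png

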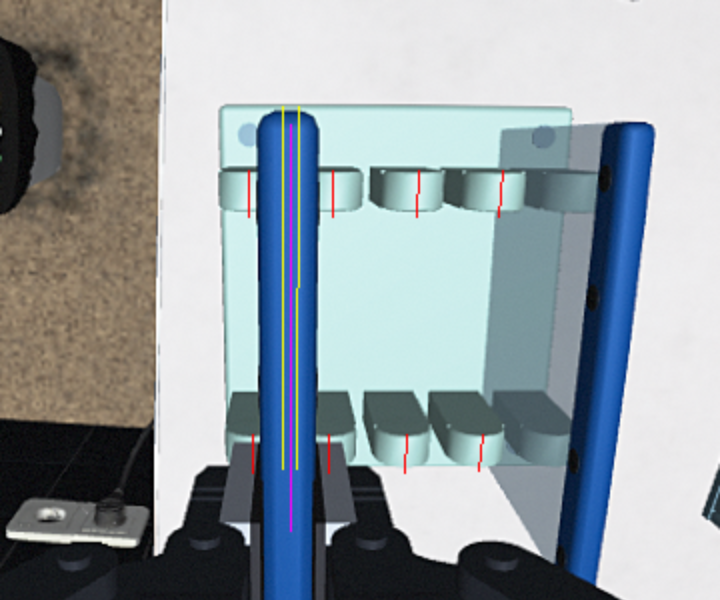

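The held rail lies along the predicted slot_0 line and the tooth marks agree with the picture. I'll descend in steps and watch the force.

>>> send_rows --targets '[[[2, 0, 8], [0, 0, 0], -1], [[2, 0, 16], [0, 0, 0], -1], [[2, 0, 24], [0, 0, 0], -1], [[2, 0, 30], [0, 0, 0], -1], [[2, 0, 30], [0, 0, 0], -1]]'

```text
time_s: 15.05
eef_pos: [535.5, -210.1, 154.4]
eef_rot: [3.14, -0.002, -3.081]
force: [0.2, -0.4, -1.1]
gripper_width: 9.0
```

>>> send_rows --targets '[[[0, 0, 5], [0, 0, 0], -1], [[0, 0, 10], [0, 0, 0], -1], [[0, 0, 14], [0, 0, 0], -1], [[0, 0, 14], [0, 0, 0], -1]]'

```text
time_s: 15.38
eef_pos: [536.2, -210.0, 141.4]
eef_rot: [3.14, -0.001, -3.081]
force: [-0.1, -0.4, -0.9]
gripper_width: 9.2
```

>>> send_rows --targets '[[[0, 0, 8], [0, 0, 0], -1], [[0, 0, 15], [0, 0, 0], -1], [[0, 0, 21], [0, 0, 0], -1], [[0, 0, 23], [0, 0, 0], -1], [[0, 0, 23], [0, 0, 0], -1]]'

```text
time_s: 15.8
eef_pos: [536.2, -209.9, 118.5]
eef_rot: [3.14, -0.001, -3.081]
force: [-0.2, -0.2, -0.8]
gripper_width: 9.2
```

>>> send_rows --targets '[[[0, 0, 1], [0, 0, 0], -1], [[0, 0, 2], [0, 0, 0], -1], [[0, 0, 3], [0, 0, 0], -1], [[0, 0, 3], [0, 0, 0], -1]]'

```text
time_s: 16.13
eef_pos: [536.7, -210.0, 116.4]
eef_rot: [3.141, 0.0, -3.081]
force: [-0.5, 0.2, -0.1]
gripper_width: 9.1
```

>>> send_rows --targets '[[[0, 0, 1], [0, 0, 0], -1], [[0, 0, 2], [0, 0, 0], -1], [[0, 0, 2], [0, 0, 0], -1]]'

```text
time_s: 16.38
eef_pos: [536.7, -210.0, 114.4]
eef_rot: [3.141, 0.0, -3.081]
force: [0.0, 0.0, -0.7]
gripper_width: 9.1
```

>>> send_rows --targets '[[[0, 0, 1], [0, 0, 0], -1], [[0, 0, 1], [0, 0, 0], -1], [[0, 0, 1], [0, 0, 0], -1]]'

```text
time_s: 16.63
eef_pos: [536.7, -210.0, 114.3]
eef_rot: [-3.142, -0.0, -3.081]
force: [-2.9, -0.4, 6.7]
gripper_width: 8.9
```

Floor contact came exactly at the predicted height. I'll release and retreat upward.

>>> send_rows --targets '[[[0, 0, -1], [0, 0, 0], -1], [[0, 0, -1], [0, 0, 0], -0.6], [[0, 0, -1], [0, 0, 0], -0.3], [[0, 0, -1], [0, 0, 0], -0.1], [[0, 0, -1], [0, 0, 0], -0.1], [[0, 0, -1], [0, 0, 0], -0.1], [[0, 0, -1], [0, 0, 0], -0.1]]'

```text
time_s: 17.22
eef_pos: [536.7, -209.9, 114.3]
eef_rot: [3.141, 0.0, -3.081]
force: [0.6, 0.4, -0.0]
gripper_width: 38.3
```

>>> send_rows --targets '[[[0, 0, -10], [0, 0, 0], -0.1], [[0, 0, -25], [0, 0, 0], -0.1], [[0, 0, -50], [0, 0, 0], -0.1], [[0, 0, -80], [0, 0, 0], -0.1], [[0, 0, -120], [0, 0, 0], -0.1], [[0, 0, -150], [0, 0, 0], -0.1], [[0, 0, -150], [0, 0, 0], -0.1], [[0, 0, -150], [0, 0, 0], -0.1]]'

```text
time_s: 17.88
eef_pos: [538.1, -209.8, 267.8]
eef_rot: [-3.14, 0.005, -3.081]
force: [-0.2, -0.6, 0.1]
gripper_width: 38.5
```

Run:
```python
from h import *
s=manip.sense();print(s["time_s"],s["eef_pos"].round(1),s["gripper_width"],s["force"].round(1))
d=cams.read_camera("wrist");im=d["image"]
for c in blobs(im,(105,130,40),(125,255,255),(0,60,640,420),300): print(rect(d,c,138),cv2.boundingRect(c))
t=cams.read_camera("top")["image"]
B=((105,130,40),(125,255,200))
a=cams.read_camera("side")["image"][170:340,210:420]
cv2.imwrite("pics/end.png",np.hstack([cv2.resize(a,(420,340),interpolation=cv2.INTER_CUBIC),cv2.resize(t[190:300,170:290],(371,340),interpolation=cv2.INTER_CUBIC)])[:,:,::-1])
cv2.imwrite("pics/end2.png",im[:,:,::-1])
```

```text
17.8833 [ 538.1 -209.8  267.8] 38.49005004025191 [-0.2 -0.6  0.1]
[699.5  75.4  90.1  37.7  87.7] (572, 388, 68, 32)
[ 530.9 -122.2  143.2   12.7    3.5] (426, 126, 29, 181)
[ 534.7 -210.8  143.9    9.5    3.3] (318, 122, 13, 184)
```

View pics/end.png

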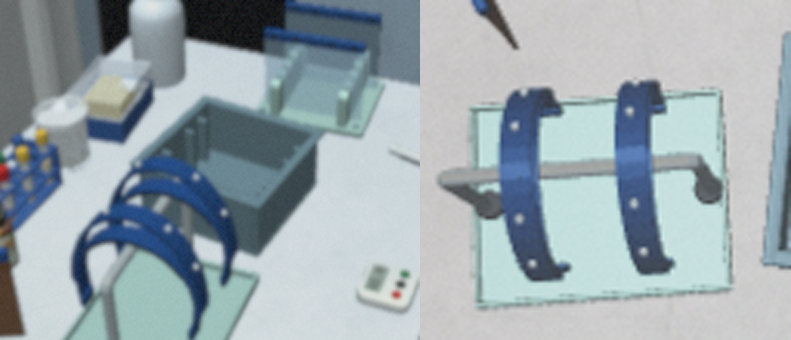

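View pics/end2.png

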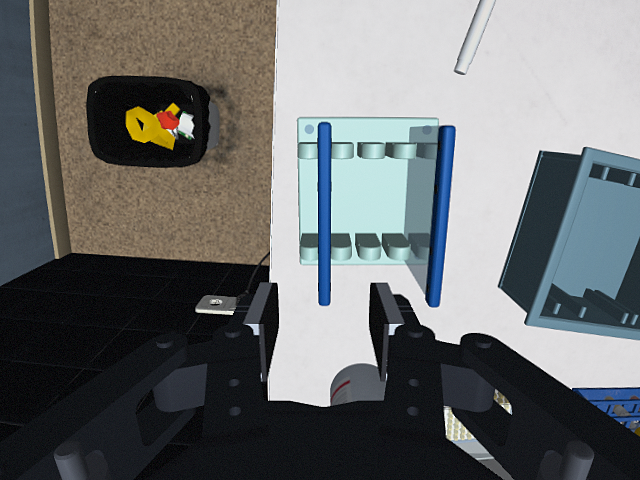

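Both parts are in place. The frame is astride the bar about 85 mm from frame_2. The visor stands in slot_0 at (534.7,-210.8), parallel to visor_2, which has not moved. I'm handing it in.

```bash
python3 -c "
from plant import order
print(order.job_done())"
```

```text
the job is handed in; nothing more can be done
None
```

I handed the job in at about 18 s of the 72 s allowed; no verdict is reported.

- **Frame:** it hangs astride the drying rail, about 32 mm from the bar's middle on the side away from frame_2. The last pictures show it upright, square to the bar and about 85 mm from frame_2. It met the bar at the predicted height with 13 N, then I released it.
- **Visor:** it stands in slot_0, clip rail up. It met the slot floor at the predicted height. In the last wrist view its rail sits about 3 mm off the slot centre along the slot and 1.5 mm across it, within 0.2° of the rack's angle.
- **Left alone:** visor_2 measured within about 2 mm of its first position. In the pictures frame_2 still hangs on the bar, and the timer and wash bottle show no sign of being touched. I did not measure any of these three again.

No check failed. The measured tool position was up to about 6 mm off while the arm was still settling, so I worked from settled readings and contact forces. I turned the gripper half round before the first grasp to keep the last joint inside its range. After that, joint 3 came as close as about 0.09 rad to its limit.

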